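Stack spacer rings on an eccentric spindle

TASK

Thread the three steel spacer rings onto the upright spindle of the assembly stand in size order, the widest first at the bottom and the narrowest last on top, each lying flat and fully home. The spindle is set off-centre on its stand, so feel for it gently: do not force a ring, do not let one drop down the spindle, and leave the other things where they are.

Things in the scene. Friction and masses are not known exactly. Their poses are not given: they have to be found in the camera images.
- stand: assembly stand, fixed to the worktop: round grey foot, 96 mm across, 14 mm high, with a round dark eccentric bush, 44 mm across, coaxial on it; origin at the centre of the foot's underside, z up. From the bush rises a rigid upright steel spindle, 20 mm in diameter, its flat nose 74 mm above the worktop, with a chamfer of 1.5 mm round it
- seat_centre (a point): centre of the bush's flat top, the seat for the rings, 22 mm above the worktop on the axis of foot and bush. The spindle's axis is 6 mm off this point, in a horizontal direction that differs each time and is not measured (no listed orientation tells it); bush and spindle are clamped and do not move under load
- ring_large: plain steel spacer ring, the widest and thinnest of three: 60 mm outside diameter, 12 mm thick, through bore 22.5 mm; under 0.25 kg; starts lying flat on the worktop. Origin on its axis at the underside, z along the axis. Home in the finished stack its underside is 22 mm above the worktop.
- ring_medium: plain steel spacer ring, the middle of three: 50 mm outside diameter, 14 mm thick, through bore 22.5 mm; under 0.25 kg; starts lying flat on the worktop. Origin on its axis at the underside, z along the axis. Home in the finished stack its underside is 34 mm above the worktop.
- ring_small: plain steel spacer ring, the narrowest and thickest of three: 40 mm outside diameter, 16 mm thick, through bore 22.5 mm; under 0.25 kg; starts lying flat on the worktop. Origin on its axis at the underside, z along the axis. Home in the finished stack its underside is 48 mm above the worktop.
- cal_weight: bystander: steel knobbed calibration weight, 25 mm across, 32 mm high, standing; origin at the centre of its underside
- cal_weight_small: bystander: small steel knobbed calibration weight, 21 mm across, 28 mm high, standing; origin at the centre of its underside

How it is judged:
By the outcome, as a careful person would: the job done as asked, in the order asked, and still so for the second after the job is handed in, with the robot touching nothing.
It also fails if it takes over 72 s, if anything falls off the work surface, if the arm or the gripper's body presses on something with over 40 N, if the wrist force passes 120 N, or if a joint passes its speed limit or range.

ROBOT

A 6-joint arm with a two-finger parallel gripper is mounted at the origin on a cart in front of the work surface, level with it; the furniture and walls round the work are solid. World frame = base frame: x ahead of the robot, y to its left, z up, the work surface at z = 0. Lengths are in m, angles in degrees, forces in N, time in s.
With the tool pointing down it reaches from about 0.4 to 0.825 m from the base axis. Payload 7 kg.
Tool frame: the origin (TCP) lies on the centre line of the jaws, within the pads' length; the fingertips stand 8 mm ahead of it and the grasp point (between the pads) lies 11 mm behind it; z points along the fingers, y is the line along which they close (so a half turn about z gives the same grasp; the last joint's range is limited). The gripper opens to 88 mm and grips with 3 to 60 N. Pads are 19 mm wide; open, the fingers measure 130 mm over their backs; the gripper's body (78 mm by 193 mm) begins 47 mm behind the grasp point.
Start: joints at [-55.227, 20.546, 0.682, 0, -70.136, -16.507], TCP at [0.212, -0.641, 0.235] pointing down, gripper open.
Joint ranges: [-176.03, 176.03], [-82.01, 121.73], [-58.28, 71.71], [-173.87, 95.51], [-174.79, -0.11], [-173.66, 173.66]. Speed limits (degrees/s): [136.94, 136.94, 172.46, 180, 180, 180].

INTERFACE

Orientations are given as [roll, pitch, yaw] about the fixed x, y, z axes, in that order (R = Rz(yaw) Ry(pitch) Rx(roll)).
In Python, from plant import ctrl, vision gives the robot as it stands. The module is installed in compiled form; this text tells all that it offers.
- The arm moves only by the tool move_arm, never from a script. Its argument "moves" is one flat list of numbers, 7 for each row, row after row: the finger opening in cm, from 0 to 8.76, then the shift along the tool's x, y, z in cm, then the turn, a rotation vector about the tool's x, y, z in rad. A call has 1 to 8 rows; each row shifts and turns the commanded pose from where the row before left it, along the tool's axes as they then stand; what a row does not reach is not made up. A row lasts 1/10 s, in which the tool goes at most 50 mm and 8.59 degrees, less where a joint would pass 70% of its speed; a pose out of reach is approached as far as the arm can. A call with a gripper value outside its range is refused whole. The fingers move at their own pace and stop on an object; the grip force is fixed at half the most. Time passes only in rows, so rows that do not move let the fingers close. It gives the time, the measured TCP pose, the force, the opening and the grip force at its end, in the units of the state.
- ctrl.get_obs(): the state, without advancing time (a new reading comes with each control period).
- vision.snapshot(name): name is "side" or "top"; returns (picture, depth): 480x640x3 uint8, red, green, blue; 480x640 float32, m along the optical axis (not along the pixel's ray), 0 where there is no reading.
- vision.camera_model(name): a dict with "vertical_fov" (degrees; the focal length in pixels is half the picture's height over the tangent of half this angle, whatever the lens; pixels are square), "cx", "cy" (the principal point, pixels), "cam_to_world" (4x4, takes a point from camera to world coordinates). Camera axes: x right, y down, z forward; pixel columns grow to the right and rows downward; lengths in m; the calibration is good to about 2 mm. A picture is of the moment at which its call begins. camera_model takes no time and is no camera call.
- ctrl.close_job(): hands the job in; it is judged then, once.
The state is a dict: "clock": time; "joint_pos": joint angles; "qvel": joint speeds; "tau": joint torques, N m; "tool_pos": TCP position; "orientation": TCP orientation; "force": force on the tool from outside, world axes, zero at the start; "moment": the same for the moment, N m; "opening": finger opening in m; "gripper_force": force on a finger pad.
Only numpy, scipy, OpenCV 4.12 (cv2) and the standard library are available. Lean on these libraries where they do the work, as an engineer would, in place of code of your own. Each camera call takes 0.05 s, during which the arm holds its last target. There are 200 camera calls.

## Working session

There is one attempt and no reset: what is moved stays moved. The work goes in short steps, Python scripts to look and compute and a tool call to move; the robot and the scene stay as the last step left them, time stands still between calls to the robot, and variables do not carry over. Pictures are saved under pics/ and viewed, at most 10 in all, crops included, and the job is handed in when it is done.

Besides the shell and the picture viewer there is one more tool, called after "Emit:" as name(argument=value, ...) on one line, values as JSON. move_arm: Moves the arm, as the interface text tells. Its arguments: {"type":"object","properties":{"moves":{"type":"array"}},"required":["moves"]}

```bash
mkdir -p pics
cat > h.py <<'E'
import numpy as np, cv2
from plant import ctrl, vision
def cloud(name):
    im,d=vision.snapshot(name); m=vision.camera_model(name)
    f=240/np.tan(np.radians(m["vertical_fov"])/2)
    v,u=np.mgrid[:480,:640]
    P=np.stack([(u-m["cx"])/f*d,(v-m["cy"])/f*d,d],-1)
    T=np.array(m["cam_to_world"]); W=P@T[:3,:3].T+T[:3,3]
    W[d==0]=np.nan
    return im,d,W
E
python3 - <<'E'
from h import *
print(ctrl.get_obs())
for n in("top","side"):
    im,d,W=cloud(n); cv2.imwrite(f"pics/{n}0.png",im[:,:,::-1]); np.save(n+"0.npy",W)
    m=vision.camera_model(n);print(m)
W=np.load("top0.npy")
z=W[:,:,2]; mask=((z>0.006)&(z<0.12)).astype(np.uint8)
k,l,s,c=cv2.connectedComponentsWithStats(mask)
for i in range(1,k):
    if s[i,4]>25:
        p=W[l==i]; print(i,s[i],c[i].round(),np.median(p,0).round(4),p.min(0).round(3),p.max(0).round(3))
E
```

```text
{'clock': 0.0, 'joint_pos': array([-5.52266379e+01,  2.05913706e+01,  6.33972644e-01, -2.03421601e-02,
       -7.01364327e+01, -1.65060487e+01]), 'qvel': array([ 0.0245204 ,  0.01261695, -0.04310161,  0.11840564,  0.0868335 ,
        0.05656499]), 'tau': array([-3.17897517e-03, -5.82707369e+01,  2.93047482e+01,  6.99747518e+00,
        6.70576832e-03, -1.83539669e-04]), 'tool_pos': array([ 0.21139525, -0.64053869,  0.23362423]), 'orientation': array([ 1.79904603e+02, -8.32655419e-03, -1.61739607e+02]), 'force': array([ 0.0301843 , -0.08876137, -0.0139749 ]), 'moment': array([-0.00787255,  0.00897326,  0.01894091]), 'gripper_force': 0.0, 'opening': 0.08756083439713448}
{'vertical_fov': 55.441822409643564, 'cx': 314.9562782870836, 'cy': 237.9567969722983, 'cam_to_world': array([[ 0.022007  , -0.9843814 ,  0.17466814,  0.37518887],
       [-0.99955517, -0.02518161, -0.01597941, -0.19117177],
       [ 0.02012826, -0.17423878, -0.98449769,  0.87542495],
       [ 0.        ,  0.        ,  0.        ,  1.        ]])}
{'vertical_fov': 46.03230755513352, 'cx': 309.25677462948386, 'cy': 244.04
[... 2076 characters left out ...]
.0166] [ 0.527 -0.818  0.006] [ 0.603 -0.754  0.022]
29 [340 231  11  12 100] [345. 236.] [ 0.5312 -0.2616  0.0171] [ 0.523 -0.273  0.006] [ 0.543 -0.253  0.03 ]
30 [310 245  26  26 435] [322. 257.] [ 0.491  -0.2198  0.0138] [ 0.467 -0.244  0.006] [ 0.515 -0.196  0.018]
31 [518 246  26  22 433] [531. 257.] [ 0.4997 -0.6142  0.0275] [ 0.482 -0.637  0.007] [ 0.52  -0.598  0.033]
32 [385 265  32  32 670] [400. 281.] [ 0.4503 -0.3684  0.0118] [ 0.421 -0.399  0.007] [ 0.481 -0.34   0.017]
38 [229 276  14  14 152] [236. 282.] [ 0.4388 -0.06    0.0199] [ 0.427 -0.071  0.008] [ 0.451 -0.046  0.035]
72 [151 465  81  15 844] [192. 473.] [0.1038 0.0018 0.0126] [ 0.093 -0.067  0.006] [0.118 0.073 0.018]
```

View pics/top0.png

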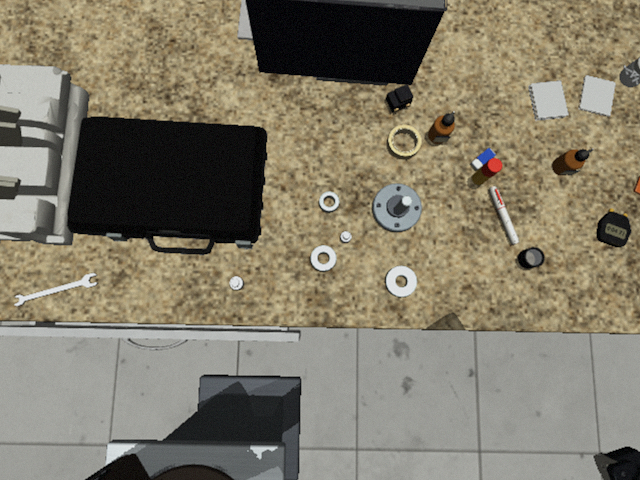

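View pics/side0.png

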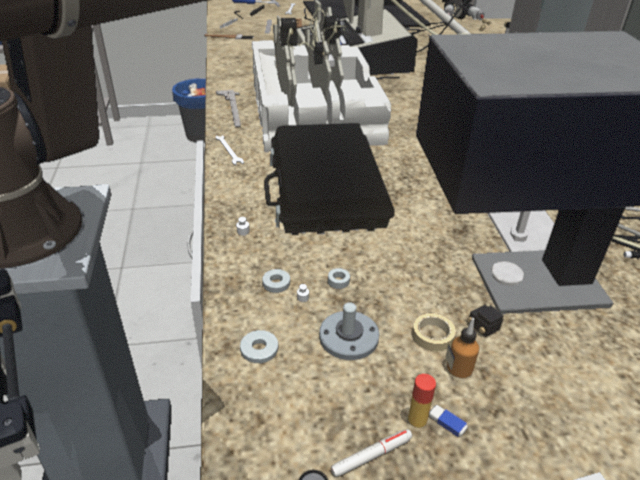

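The top view shows the large ring at px (400,281), the medium at (322,257), the small at (328,201), the stand at (396,207) with its spindle nose near (404,202), and the weights at (236,283) and (345,236). The side view agrees. Next I'll measure these precisely.

```bash
cat > meas.py <<'E'
from h import *
def face(W,xy,r,z0,tol=0.003):
    m=(np.hypot(W[:,:,0]-xy[0],W[:,:,1]-xy[1])<r)&(abs(W[:,:,2]-z0)<tol)
    p=W[m]; 
    c,rad=cv2.minEnclosingCircle(p[:,:2].astype(np.float32)*1000)
    return len(p),p.mean(0).round(4),np.round(c,1),round(rad,1)
E
python3 - <<'E'
from meas import *
Z={n:np.load(n+"0.npy") for n in("top","side")}
for n,W in Z.items():
    for nm,xy,r,z in[("L",(.450,-.368),.045,.012),("M",(.491,-.22),.037,.014),("S",(.601,-.229),.03,.016),
       ("foot",(.594,-.363),.06,.014),("nose",(.59,-.363),.03,.074),("bush",(.59,-.363),.03,.022)]:
        try: print(n,nm,*face(W,xy,r,z,.0025))
        except Exception as e: print(n,nm,e)
    m=(np.hypot(W[:,:,0]-.59,W[:,:,1]+.363)<.04)&(W[:,:,2]>.035)
    p=W[m]; print("spindle z",np.percentile(p[:,2],[5,50,90,99]).round(4), p.min(0).round(4),p.max(0).round(4))
E
```

```text
top L 589 [ 0.4506 -0.3691  0.0119] [ 451.  -369.3] 29.8
top M 373 [ 0.4912 -0.2201  0.0139] [ 491.2 -220.5] 24.5
top S 197 [ 0.6025 -0.2299  0.0159] [ 602.5 -229.8] 20.1
top foot 1174 [ 0.5938 -0.3611  0.014 ] [ 595.2 -363.4] 48.1
top nose 87 [ 0.5918 -0.3682  0.0737] [ 592.  -368.1] 10.0
top bush 235 [ 0.5936 -0.358   0.022 ] [ 595.2 -362.3] 22.4
spindle z [0.0397 0.0723 0.0749 0.0763] [ 0.5816 -0.3776  0.035 ] [ 0.6014 -0.3579  0.0771]
side L 721 [ 0.45   -0.374   0.0114] [ 449.8 -373. ] 30.8
side M 300 [ 0.49   -0.2258  0.0133] [ 490.5 -225.4] 25.7
side S 161 [ 0.6012 -0.234   0.0152] [ 601.9 -234.8] 20.9
side foot 1330 [ 0.5924 -0.3745  0.0135] [ 594.8 -367.4] 48.2
side nose 92 [ 0.5912 -0.3726  0.0732] [ 591.7 -372.1] 10.5
side bush 258 [ 0.5942 -0.3718  0.0214] [ 594.1 -367.2] 22.6
spindle z [0.0375 0.0621 0.0735 0.0751] [ 0.5809 -0.3834  0.0352] [ 0.6008 -0.3616  0.0754]
```

Emit:
move_arm(moves=[8.7,0,0,0,0,0,0.11,8.7,0,0,0,0,0,0.11,8.7,0,0,0,0,0,0.1])

```text
clock: 0.4
tool_pos: [0.2114, -0.6407, 0.234]
orientation: [179.9, -0.0, 179.7]
force: [-0.5, -0.3, 0.7]
opening: 0.087
gripper_force: 0.0
```

Emit:
move_arm(moves=[8.7,-2.98,3.37,0,0,0,0,8.7,-2.98,3.37,0,0,0,0,8.7,-2.98,3.37,0,0,0,0,8.7,-2.98,3.37,0,0,0,0,8.7,-2.98,3.37,0,0,0,0,8.7,-2.98,3.37,0,0,0,0,8.7,-2.98,3.37,0,0,0,0,8.7,-2.98,3.37,0,0,0,0])

```text
clock: 1.2
tool_pos: [0.4511, -0.37, 0.2344]
orientation: [180.0, -0.0, 179.9]
force: [1.0, -0.8, 0.2]
opening: 0.0871
gripper_force: 0.0
```

Emit:
move_arm(moves=[8.7,0,0,4,0,0,0,8.7,0,0,4,0,0,0,8.7,0,0,4,0,0,0,8.7,0,0,4,0,0,0,8.7,0,0,2,0,0,0,8.7,0,0,0,0,0,0,8.7,0,0,0,0,0,0])

```text
clock: 1.9
tool_pos: [0.4504, -0.3718, 0.0548]
orientation: [-180.0, -0.0, 180.0]
force: [-0.8, -0.2, -0.1]
opening: 0.0871
gripper_force: 0.0
```

Emit:
move_arm(moves=[8.7,0,0,2.2,0,0,0,8.7,0,0,1.7,0,0,0,8.7,0,0,0.45,0,0,0,8.7,0,0,0,0,0,0])

```text
clock: 2.3
tool_pos: [0.4508, -0.3719, 0.012]
orientation: [-180.0, 0.0, 179.9]
force: [-0.0, -0.3, 0.1]
opening: 0.0866
gripper_force: 0.0
```

Emit:
move_arm(moves=[6.6,0,0,0,0,0,0,6.2,0,0,0,0,0,0,5.8,0,0,0,0,0,0,5.5,0,0,0,0,0,0,5.5,0,0,0,0,0,0,5.5,0,0,0,0,0,0])

```text
clock: 2.9
tool_pos: [0.4506, -0.3718, 0.0116]
orientation: [-180.0, 0.0, 179.9]
force: [0.2, 0.9, 5.7]
opening: 0.0594
gripper_force: 30.0
```

Run:
```python
from meas import *
for n in("side","top"):
    im,d,W=cloud(n); np.save(n+"1.npy",W); print(n,*face(W,(.450,-.371),.032,.012,.002))
    cv2.imwrite(f"pics/{n}1.png",cv2.resize(im[200:440,220:540,::-1],None,fx=2,fy=2))
    m=(np.hypot(W[:,:,0]-.45,W[:,:,1]+.371)<.045)&(W[:,:,2]<.0135)&(W[:,:,2]>.009);p=W[m];print(p.min(0),p.max(0))
print(ctrl.get_obs()["tool_pos"],ctrl.get_obs()["force"])
```

```text
side 0 [nan nan nan] [0. 0.] 0.0
[ 0.45188997 -0.41468806  0.01122362] [ 0.45188997 -0.41468806  0.01122362]
top 72 [ 0.4531 -0.3576  0.0121] [ 447.6 -362.1] 27.8
[ 0.42146322 -0.36992134  0.00967558] [ 0.47417186 -0.35285152  0.01347414]
[ 0.45055067 -0.37175979  0.01157264] [-0.83412323  1.52734926  5.63059844]meas.py:6: RuntimeWarning: Mean of empty slice.
  return len(p),p.mean(0).round(4),np.round(c,1),round(rad,1)
  ret = um.true_divide(
```

View pics/side1.png

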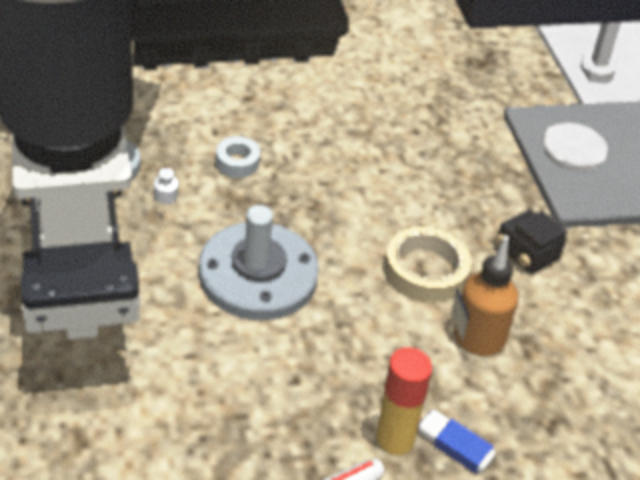

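The side view shows the gripper hiding the held ring at around px (80,290), with the spindle clear at (260,215). I'll lift it and go by feel.

Emit:
move_arm(moves=[5.5,0,0,-1,0,0,0,5.5,0,0,-3,0,0,0,5.5,0,0,-3,0,0,0,5.5,0,0,-2.5,0,0,0,5.5,0,0,0,0,0,0])

```text
clock: 3.5
tool_pos: [0.4522, -0.3727, 0.1103]
orientation: [-179.8, 0.3, 180.0]
force: [1.4, -0.9, -0.9]
opening: 0.059
gripper_force: 30.0
```

Emit:
move_arm(moves=[5.5,-1.63,0,0,0,0,0,5.5,-3,0,0,0,0,0,5.5,-3,0,0,0,0,0,5.5,-3,0.15,0,0,0,0,5.5,-2.5,0,0,0,0,0,5.5,-1,0,0,0,0,0,5.5,0,0,0,0,0,0,5.5,0,0,0,0,0,0])

```text
clock: 4.3
tool_pos: [0.5908, -0.3699, 0.1048]
orientation: [179.9, -0.1, 179.9]
force: [0.3, -0.1, -1.7]
opening: 0.0591
gripper_force: 30.0
```

Run:
```python
from h import *
for n in("side","top"):
    im,d,W=cloud(n)
    np.save(n+"2.npy",W)
    y0,x0=(220,250) if n=="side" else (120,300)
    cv2.imwrite(f"pics/{n}2.png",cv2.resize(im[y0:y0+160,x0:x0+200,::-1],None,fx=3.5,fy=3.5,interpolation=cv2.INTER_CUBIC))
    o=ctrl.get_obs();print(o["tool_pos"],o["orientation"],o["force"])
```

```text
[ 0.59060021 -0.37012356  0.10523602] [ 1.79959799e+02 -9.16729220e-02  1.79911680e+02] [-0.16540472  0.01888585 -0.89606258]
[ 0.59057462 -0.37023991  0.10566838] [ 1.79972434e+02 -5.94688927e-02  1.79908220e+02] [ 0.63316123 -0.88235631 -1.4573223 ]
```

View pics/side2.png

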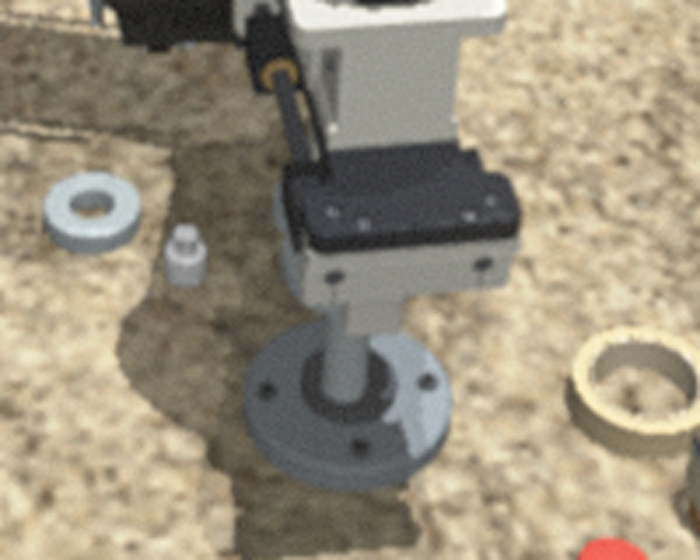

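The side view shows the ring hidden behind the near finger (tip at px (375,320)), with the spindle at (348,350) just below. I'll compare the finger's x between the two clouds.

Run:
```python
from h import *
for n,x,z,y in(("side1",.4506,.0116,-.3718),("side2",.5906,.1055,-.3701)):
    W=np.load(n+".npy")
    m=(abs(W[:,:,0]-x)<.016)&(W[:,:,2]>z-.006)&(W[:,:,2]<z+.012)&(W[:,:,1]<y-.03)&(W[:,:,1]>y-.09)
    p=W[m]; print(n,len(p),p.mean(0).round(4),p.min(0).round(4),p.max(0).round(4), np.percentile(p,[5,50,95],axis=0).round(4).tolist())
for n,z in(("top1",.0116),("top2",.1055)):
    W=np.load(n+".npy"); x,y=(.4506,-.3718) if n=="top1" else (.5906,-.3701)
    # upper face of held ring + finger parts
    m=(np.hypot(W[:,:,0]-x,W[:,:,1]-y)<.034)&(abs(W[:,:,2]-z)<.003); p=W[m]; print(n,len(p),p.mean(0).round(4),p.min(0).round(4),p.max(0).round(4))
```

```text
side1 75 [ 0.45   -0.4182  0.0124] [ 0.4395 -0.4205  0.0056] [ 0.4608 -0.4147  0.0199] [[0.4399, -0.4199, 0.0069], [0.45, -0.4181, 0.0124], [0.4597, -0.4166, 0.0181]]
side2 138 [ 0.5898 -0.4158  0.1084] [ 0.5793 -0.4195  0.0995] [ 0.6025 -0.4075  0.1175] [[0.5794, -0.4176, 0.1004], [0.5894, -0.416, 0.1083], [0.6004, -0.4128, 0.1167]]
top1 82 [ 0.4529 -0.3574  0.012 ] [ 0.4214 -0.3713  0.0089] [ 0.4742 -0.3526  0.0145]
top2 296 [ 0.5821 -0.3682  0.1054] [ 0.5605 -0.3982  0.1025] [ 0.6198 -0.3473  0.1083]
```

Emit:
move_arm(moves=[5.5,-0.1,0,1,0,0,0,5.5,0,0,0.5,0,0,0,5.5,0,0,0.2,0,0,0,5.5,0,0,0,0,0,0,5.5,0,0,0,0,0,0])

```text
clock: 4.9
tool_pos: [0.5926, -0.3704, 0.0891]
orientation: [-180.0, 0.0, 179.9]
force: [0.0, 0.0, -1.2]
opening: 0.0594
gripper_force: 30.0
```

Run:
```python
from h import *
from scipy.optimize import least_squares
W=np.load("top2.npy"); x,y,z=.5906,-.3701,.1057
m=(np.hypot(W[:,:,0]-x,W[:,:,1]-y)<.036)&(abs(W[:,:,2]-z)<.0025); p=W[m][:,:2]*1000
print(len(p),cv2.minEnclosingCircle(p.astype(np.float32)))
r=np.hypot(*(p-[590,-369]).T); print(np.percentile(r,[0,5,50,95,100]))
# annulus 11.25..30 coverage fit: hinge penalties both ways on bore and outer rim
best=min(((np.clip(np.hypot(*(p-[a,b]).T)-30,0,None)**2+np.clip(11.25-np.hypot(*(p-[a,b]).T),0,None)**2).sum(),a,b) for a in np.arange(586,596,.25) for b in np.arange(-375,-363,.25)); print(best)
for q in sorted(p.tolist())[:6]+sorted(p.tolist())[-6:]+sorted(p.tolist(),key=lambda t:t[1])[:6]: print(np.round(q,1),end=' ')
```

```text
282 ((590.2276611328125, -368.30230712890625), 29.902202606201172)
[10.33004058 13.52067565 22.31844015 28.95332446 30.46049017]
(np.float64(0.00883689629801816), np.float64(590.5), np.float64(-368.25))
[ 561.5 -364. ] [ 561.5 -367.5] [ 561.9 -369.6] [ 562.  -359.5] [ 562.2 -376.6] [ 562.3 -371.6] [ 617.5 -364.9] [ 617.7 -359.9] [ 617.7 -358.2] [ 617.9 -363.5] [ 619.6 -363.4] [ 619.8 -365.3] [ 589.7 -398.2] [ 587.8 -398.1] [ 587.5 -396. ] [ 589.3 -396. ] [ 589.2 -394.3] [ 577.1 -392.8]
```

Emit:
move_arm(moves=[5.5,0,0,0.15,0,0,0,5.5,0,0,0.1,0,0,0,5.5,0,0,0,0,0,0])

```text
clock: 5.2
tool_pos: [0.5925, -0.3703, 0.0865]
orientation: [180.0, -0.0, 179.9]
force: [0.5, -0.3, -2.8]
opening: 0.0591
gripper_force: 30.0
```

Emit:
move_arm(moves=[5.5,0,0.02,0.05,0,0,0,5.5,0,0,0.05,0,0,0,5.5,0,0,0.05,0,0,0,5.5,0,0,0,0,0,0])

```text
clock: 5.6
tool_pos: [0.5925, -0.3701, 0.085]
orientation: [180.0, -0.0, 179.9]
force: [0.2, -0.2, -1.6]
opening: 0.0594
gripper_force: 30.0
```

Emit:
move_arm(moves=[5.5,0,0,0.05,0,0,0,5.5,0,0,0.05,0,0,0,5.5,0,0,0.05,0,0,0,5.5,0,0,0,0,0,0])

```text
clock: 6.0
tool_pos: [0.5925, -0.3701, 0.0835]
orientation: [180.0, -0.0, 179.9]
force: [0.6, -0.1, -2.3]
opening: 0.0591
gripper_force: 30.0
```

Emit:
move_arm(moves=[5.5,0,0,0.08,0,0,0,5.5,0,0,0.08,0,0,0,5.5,0,0,0.08,0,0,0,5.5,0,0,0.08,0,0,0,5.5,0,0,0,0,0,0])

```text
clock: 6.5
tool_pos: [0.5925, -0.3701, 0.0802]
orientation: [180.0, -0.0, 179.9]
force: [-0.5, -0.6, -1.3]
opening: 0.0595
gripper_force: 30.0
```

Emit:
move_arm(moves=[5.5,0,0,0.15,0,0,0,5.5,0,0,0.15,0,0,0,5.5,0,0,0.15,0,0,0,5.5,0,0,0.15,0,0,0,5.5,0,0,0.15,0,0,0,5.5,0,0,0.15,0,0,0,5.5,0,0,0,0,0,0])

```text
clock: 7.2
tool_pos: [0.5924, -0.3701, 0.071]
orientation: [180.0, -0.0, 179.9]
force: [-0.5, 0.2, -1.3]
opening: 0.0591
gripper_force: 30.0
```

Emit:
move_arm(moves=[5.5,0,0,0.5,0,0,0,5.5,0,0,0.5,0,0,0,5.5,0,0,0.5,0,0,0,5.5,0,0,0.5,0,0,0,5.5,0,0,0.5,0,0,0,5.5,0,0,0.5,0,0,0,5.5,0,0,0.4,0,0,0,5.5,0,0,0,0,0,0])

```text
clock: 8.0
tool_pos: [0.5921, -0.37, 0.0365]
orientation: [180.0, -0.1, 179.9]
force: [-0.4, -0.0, -0.5]
opening: 0.0594
gripper_force: 30.0
```

Emit:
move_arm(moves=[5.5,0,0,0.1,0,0,0,5.5,0,0,0.05,0,0,0,5.5,0,0,0.03,0,0,0,5.5,0,0,0,0,0,0])

```text
clock: 8.4
tool_pos: [0.5926, -0.3702, 0.0357]
orientation: [-180.0, 0.0, 179.9]
force: [-0.0, -0.9, -1.4]
opening: 0.0589
gripper_force: 30.0
```

Emit:
move_arm(moves=[5.5,0,0,0.05,0,0,0,5.5,0,0,0.05,0,0,0,5.5,0,0,0.03,0,0,0,5.5,0,0,0,0,0,0])

```text
clock: 8.8
tool_pos: [0.5925, -0.3701, 0.0342]
orientation: [180.0, -0.0, 179.9]
force: [0.5, -0.1, -1.5]
opening: 0.0593
gripper_force: 30.0
```

Emit:
move_arm(moves=[5.5,0,0,0.02,0,0,0,5.5,0,0,0.02,0,0,0,5.5,0,0,0,0,0,0])

```text
clock: 9.1
tool_pos: [0.5925, -0.3701, 0.0338]
orientation: [180.0, -0.0, 179.9]
force: [-0.0, 0.4, -1.5]
opening: 0.0589
gripper_force: 30.0
```

Emit:
move_arm(moves=[5.5,0,0,0.03,0,0,0,5.5,0,0,0,0,0,0])

```text
clock: 9.3
tool_pos: [0.5926, -0.3702, 0.0337]
orientation: [-180.0, 0.0, 179.9]
force: [0.2, -0.3, -1.3]
opening: 0.0593
gripper_force: 30.0
```

Emit:
move_arm(moves=[5.5,0,0,0.03,0,0,0,5.5,0,0,0,0,0,0])

```text
clock: 9.5
tool_pos: [0.5926, -0.3702, 0.0337]
orientation: [-180.0, 0.0, 179.9]
force: [-1.5, 1.2, 3.4]
opening: 0.0595
gripper_force: 30.0
```

Emit:
move_arm(moves=[6.1,0,0,0,0,0,0,6.5,0,0,0,0,0,0,7,0,0,0,0,0,0,7.4,0,0,0,0,0,0,7.4,0,0,-0.3,0,0,0,7.4,0,0,-1,0,0,0,7.4,0,0,-3,0,0,0,7.4,0,0,-3.5,0,0,0])

```text
clock: 10.3
tool_pos: [0.5918, -0.3699, 0.1115]
orientation: [180.0, -0.1, 179.9]
force: [1.0, -0.3, 0.3]
opening: 0.0739
gripper_force: 0.0
```

Emit:
move_arm(moves=[7,1,1.5,0,0,0,0,7,2.6,3.8,0,0,0,0,7,2.6,3.8,0,0,0,0,7,2.6,3.8,0,0,0,0,7,1.3,1.9,0,0,0,0,7,0,0,3,0,0,0,7,0,0,2,0,0,0,7,0,0,0,0,0,0])

```text
clock: 11.1
tool_pos: [0.4903, -0.2215, 0.06]
orientation: [180.0, -0.2, 179.9]
force: [-1.1, -0.2, -0.3]
opening: 0.0699
gripper_force: 0.0
```

Run:
```python
from meas import *
im,d,W=cloud("top"); np.save("top3.npy",W)
print("L",face(W,(.592,-.368),.036,.034,.0025),"L1mm",W[(np.hypot(W[:,:,0]-.592,W[:,:,1]+.368)<.034)&(W[:,:,2]>.026)&(W[:,:,2]<.045)].mean(0))
print("nose",face(W,(.592,-.368),.02,.074,.0025)); print("S",face(W,(.602,-.23),.03,.016))
o=ctrl.get_obs(); print(o["tool_pos"],o["force"])
```

```text
L (377, array([ 0.5881, -0.3729,  0.0339]), array([ 592.7, -368.2]), 29.8) L1mm [ 0.58713439 -0.37208334  0.03394154]
nose (82, array([ 0.592 , -0.3682,  0.0736]), array([ 592. , -367.7]), 9.9)
S (0, array([nan, nan, nan]), array([0., 0.]), 0.0)
[ 0.49136234 -0.22191979  0.06129015] [-0.06826754  0.26627833 -0.25233465]meas.py:6: RuntimeWarning: Mean of empty slice.
  return len(p),p.mean(0).round(4),np.round(c,1),round(rad,1)
  ret = um.true_divide(
```

Emit:
move_arm(moves=[7,0,0,2.5,0,0,0,7,0,0,1.9,0,0,0,7,0,0,0.5,0,0,0,7,0,0,0,0,0,0])

```text
clock: 11.55
tool_pos: [0.4921, -0.2223, 0.0128]
orientation: [-180.0, -0.0, 179.9]
force: [-1.0, 0.0, -0.2]
opening: 0.0703
gripper_force: 0.0
```

Emit:
move_arm(moves=[6,0,0,0,0,0,0,5.4,0,0,0,0,0,0,5,0,0,0,0,0,0,4.5,0,0,0,0,0,0,4.5,0,0,0,0,0,0,4.5,0,0,0,0,0,0,4.5,0,0,0,0,0,0])

```text
clock: 12.25
tool_pos: [0.4923, -0.2221, 0.013]
orientation: [-180.0, 0.1, 180.0]
force: [-0.5, 0.5, 6.5]
opening: 0.0489
gripper_force: 30.0
```

Emit:
move_arm(moves=[4.5,0,0,-1,0,0,0,4.5,0,0,-3,0,0,0,4.5,0,0,-3.5,0,0,0,4.5,0,0,-2,0,0,0,4.5,-1,-1.5,0,0,0,0,4.5,-2.5,-3.7,0,0,0,0,4.5,-2.5,-3.7,0,0,0,0,4.5,-2.5,-3.7,0,0,0,0])

```text
clock: 13.05
tool_pos: [0.5773, -0.3493, 0.1081]
orientation: [180.0, 0.0, 180.0]
force: [0.6, 0.9, -0.5]
opening: 0.049
gripper_force: 30.0
```

Emit:
move_arm(moves=[4.5,-1.55,-2.2,0,0,0,0,4.5,0,0,0.6,0,0,0,4.5,0,0,0.2,0,0,0,4.5,0,0,0,0,0,0,4.5,0,0,0,0,0,0,4.5,0,0,0,0,0,0])

```text
clock: 13.65
tool_pos: [0.5921, -0.3694, 0.1001]
orientation: [-180.0, 0.0, 180.0]
force: [0.3, 0.0, -1.5]
opening: 0.049
gripper_force: 30.0
```

```bash
cat > held.py <<'E'
from h import *
import sys
R,th,off=map(float,sys.argv[1:4])  # outer radius mm, thickness m, TCP z minus underside
im,d,W=cloud("top"); o=ctrl.get_obs(); t=o["tool_pos"]
m=(np.hypot(W[:,:,0]-t[0],W[:,:,1]-t[1]-.0018)<R/1000+.005)&(abs(W[:,:,2]-(t[2]-off+th))<.0025); p=W[m][:,:2]*1000
f=lambda a,b:(lambda r:(np.clip(r-R,0,None)**2+np.clip(11.25-r,0,None)**2).sum())(np.hypot(*(p-[a,b]).T))
G=[(f(a,b),a,b) for a in np.arange(588,597,.25) for b in np.arange(-373,-363,.25)]; k=min(G)[0]
S=np.array([g[1:] for g in G if g[0]<=k+3])
print(t.round(4),o["force"].round(1),o["opening"],len(p),"encl",cv2.minEnclosingCircle(p.astype(np.float32)),"fit",min(G),"mean",S.mean(0),"range",S.min(0),S.max(0), "spindle 592.0 -368.1")
E
python3 held.py 25 .014 .013
```

```text
[ 0.5922 -0.3695  0.1001] [ 0.7 -0.5  0.1] 0.04894264307587351 146 encl ((590.9181518554688, -367.1401062011719), 25.08662986755371) fit (np.float64(0.029596230039141212), np.float64(591.0), np.float64(-367.25)) mean [ 590.85060976 -367.40853659] range [ 590.   -368.75] [ 591.75 -366.  ] spindle 592.0 -368.1
```

Emit:
move_arm(moves=[4.5,-0.1,-0.07,0.5,0,0,0,4.5,0,0,0.4,0,0,0,4.5,0,0,0.2,0,0,0,4.5,0,0,0.05,0,0,0,4.5,0,0,0.05,0,0,0,4.5,0,0,0.05,0,0,0,4.5,0,0,0,0,0,0])

```text
clock: 14.4
tool_pos: [0.5931, -0.3708, 0.0868]
orientation: [-180.0, 0.0, 179.9]
force: [0.0, -0.6, -1.5]
opening: 0.0492
gripper_force: 30.0
```

Emit:
move_arm(moves=[4.5,0,0,0.05,0,0,0,4.5,0,0,0.05,0,0,0,4.5,0,0,0.05,0,0,0,4.5,0,0,0,0,0,0])

```text
clock: 14.8
tool_pos: [0.593, -0.3708, 0.0852]
orientation: [180.0, -0.0, 179.9]
force: [0.1, -0.2, -0.4]
opening: 0.0486
gripper_force: 30.0
```

Emit:
move_arm(moves=[4.5,0,0,0.05,0,0,0,4.5,0,0,0.05,0,0,0,4.5,0,0,0.05,0,0,0,4.5,0,0,0,0,0,0])

```text
clock: 15.2
tool_pos: [0.593, -0.3708, 0.0836]
orientation: [180.0, -0.0, 179.9]
force: [-1.0, 0.1, -0.8]
opening: 0.0489
gripper_force: 30.0
```

Emit:
move_arm(moves=[4.5,0,0.05,0.1,0,0,0,4.5,0,0,0.1,0,0,0,4.5,0,0,0.1,0,0,0,4.5,0,0,0.1,0,0,0,4.5,0,0,0.1,0,0,0,4.5,0,0,0,0,0,0])

```text
clock: 15.8
tool_pos: [0.5929, -0.3703, 0.0785]
orientation: [180.0, -0.0, 179.9]
force: [-0.3, -0.5, -1.6]
opening: 0.0493
gripper_force: 30.0
```

Emit:
move_arm(moves=[4.5,0,0,0.4,0,0,0,4.5,0,0,0.5,0,0,0,4.5,0,0,0.5,0,0,0,4.5,0,0,0.5,0,0,0,4.5,0,0,0.4,0,0,0,4.5,0,0,0.3,0,0,0,4.5,0,0,0.1,0,0,0,4.5,0,0,0,0,0,0])

```text
clock: 16.6
tool_pos: [0.593, -0.3703, 0.0516]
orientation: [180.0, -0.0, 179.9]
force: [-1.2, 0.2, -1.4]
opening: 0.049
gripper_force: 30.0
```

Emit:
move_arm(moves=[4.5,0,0,0.15,0,0,0,4.5,0,0,0.1,0,0,0,4.5,0,0,0.08,0,0,0,4.5,0,0,0,0,0,0])

```text
clock: 17.0
tool_pos: [0.593, -0.3703, 0.0484]
orientation: [180.0, -0.0, 179.9]
force: [0.2, 0.5, -1.4]
opening: 0.049
gripper_force: 30.0
```

Emit:
move_arm(moves=[4.5,0,0,0.03,0,0,0,4.5,0,0,0.03,0,0,0,4.5,0,0,0.03,0,0,0,4.5,0,0,0,0,0,0])

```text
clock: 17.4
tool_pos: [0.593, -0.3703, 0.0475]
orientation: [180.0, -0.0, 179.9]
force: [-0.1, 0.5, -1.2]
opening: 0.049
gripper_force: 30.0
```

Emit:
move_arm(moves=[4.5,0,0,0.02,0,0,0,4.5,0,0,0.02,0,0,0,4.5,0,0,0,0,0,0])

```text
clock: 17.7
tool_pos: [0.5931, -0.3703, 0.0471]
orientation: [180.0, -0.0, 179.9]
force: [0.2, -0.5, -1.9]
opening: 0.0492
gripper_force: 30.0
```

Emit:
move_arm(moves=[4.5,0,0,0.03,0,0,0,4.5,0,0,0,0,0,0])

```text
clock: 17.9
tool_pos: [0.5931, -0.3703, 0.0471]
orientation: [-180.0, 0.0, 179.9]
force: [-0.6, 0.5, 0.8]
opening: 0.0488
gripper_force: 30.0
```

Emit:
move_arm(moves=[4.5,0,0,0.02,0,0,0,4.5,0,0,0,0,0,0])

```text
clock: 18.1
tool_pos: [0.5931, -0.3704, 0.0471]
orientation: [-180.0, 0.0, 179.9]
force: [-0.7, 1.1, 3.5]
opening: 0.0487
gripper_force: 30.0
```

Emit:
move_arm(moves=[4.5,0,0,0.02,0,0,0,4.5,0,0,0,0,0,0])

```text
clock: 18.3
tool_pos: [0.5931, -0.3704, 0.047]
orientation: [-180.0, 0.0, 179.9]
force: [-2.0, 1.5, 5.6]
opening: 0.0491
gripper_force: 30.0
```

Emit:
move_arm(moves=[5.1,0,0,0,0,0,0,5.6,0,0,0,0,0,0,6,0,0,0,0,0,0,6.4,0,0,0,0,0,0,6.4,0,0,-0.3,0,0,0,6.4,0,0,-1,0,0,0,6.4,0,0,-2.5,0,0,0,6.4,0,0,-2.7,0,0,0])

```text
clock: 19.1
tool_pos: [0.5927, -0.3703, 0.1122]
orientation: [180.0, -0.1, 179.9]
force: [1.2, -0.8, 0.2]
opening: 0.064
gripper_force: 0.0
```

Emit:
move_arm(moves=[6,-0.1,1.5,0,0,0,0,6,-0.25,3.5,0,0,0,0,6,-0.25,3.5,0,0,0,0,6,-0.25,3.5,0,0,0,0,6,-0.12,1.87,0,0,0,0,6,0,0,3,0,0,0,6,0,0,2,0,0,0,6,0,0,0,0,0,0])

```text
clock: 19.9
tool_pos: [0.6011, -0.2307, 0.0591]
orientation: [179.9, -0.3, 179.9]
force: [-1.1, -0.0, 0.6]
opening: 0.0599
gripper_force: 0.0
```

Run:
```python
from h import *
im,d,W=cloud("top")
for z in (.034,.048):
    p=W[(np.hypot(W[:,:,0]-.592,W[:,:,1]+.368)<.034)&(abs(W[:,:,2]-z)<.004)];print(z,len(p),p.mean(0).round(4),p[:,2].std(),cv2.minEnclosingCircle(p[:,:2].astype(np.float32)*1000))
q=W[(W[:,:,1]>-.14)&(W[:,:,1]<-.09)&(W[:,:,0]>.54)&(W[:,:,0]<.67)&(W[:,:,2]>.02)&(W[:,:,2]<.13)];print("case",q.min(0),q.max(0))
im,d,W=cloud("side");cv2.imwrite("pics/side3.png",cv2.resize(im[180:380,220:460,::-1],None,fx=2.5,fy=2.5))
o=ctrl.get_obs(); print(o["tool_pos"],o["force"])
```

```text
0.034 153 [ 0.5804 -0.3631  0.0339] 0.0017378993207852248 ((592.6365966796875, -367.9034118652344), 29.85112762451172)
0.048 391 [ 0.5903 -0.3671  0.0479] 0.0015601065024883664 ((592.0509033203125, -368.1866760253906), 25.004505157470703)
case [ 0.54012848 -0.10528709  0.0205741 ] [ 0.66966692 -0.0900262   0.07795733]
[ 0.60313944 -0.2316578   0.06199587] [ 0.05135092 -0.01832831  0.33465922]
```

View pics/side3.png

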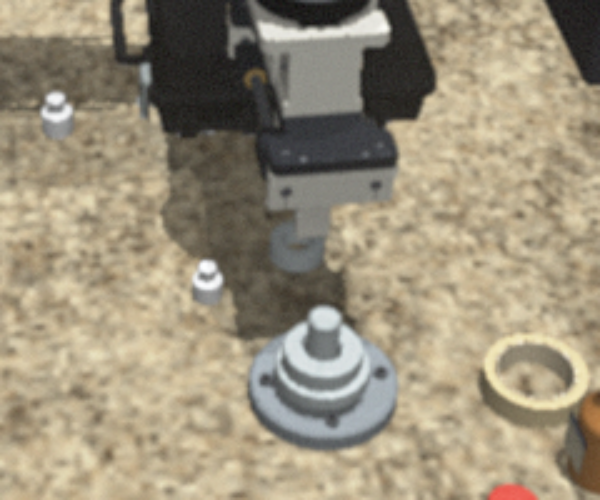

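The view shows the large and medium rings stacked flat on the stand at px (322,370), the small ring under the finger at (298,248), and both weights still standing.

Emit:
move_arm(moves=[6,0,0,2.5,0,0,0,6,0,0,1.8,0,0,0,6,0,0,0.5,0,0,0,6,0,0,0,0,0,0])

```text
clock: 20.4
tool_pos: [0.6032, -0.2319, 0.014]
orientation: [-180.0, 0.0, 179.9]
force: [-0.6, 0.1, -0.1]
opening: 0.0602
gripper_force: 0.0
```

Emit:
move_arm(moves=[5,0,0,0,0,0,0,4.4,0,0,0,0,0,0,4,0,0,0,0,0,0,3.5,0,0,0,0,0,0,3.5,0,0,0,0,0,0,3.5,0,0,0,0,0,0,3.5,0,0,0,0,0,0])

```text
clock: 21.1
tool_pos: [0.6034, -0.2317, 0.0143]
orientation: [-180.0, 0.1, 180.0]
force: [-1.2, 2.5, 5.2]
opening: 0.0392
gripper_force: 30.0
```

Emit:
move_arm(moves=[3.5,0,0,-1,0,0,0,3.5,0,0,-3,0,0,0,3.5,0,0,-3.5,0,0,0,3.5,0,0,-2,0,0,0,3.5,0.1,-1.5,0,0,0,0,3.5,0.3,-3.5,0,0,0,0,3.5,0.3,-3.5,0,0,0,0,3.5,0.2,-3.2,0,0,0,0])

```text
clock: 21.9
tool_pos: [0.5928, -0.3501, 0.1078]
orientation: [180.0, -0.1, 179.9]
force: [0.7, 0.4, -0.6]
opening: 0.0389
gripper_force: 30.0
```

Emit:
move_arm(moves=[3.5,0.1,-2.15,0,0,0,0,3.5,0,0,0.6,0,0,0,3.5,0,0,0.2,0,0,0,3.5,0,0,0,0,0,0,3.5,0,0,0,0,0,0,3.5,0,0,0,0,0,0])

```text
clock: 22.5
tool_pos: [0.5931, -0.3694, 0.1008]
orientation: [-180.0, 0.0, 180.0]
force: [0.2, 0.2, -0.6]
opening: 0.0391
gripper_force: 30.0
```

```bash
python3 held.py 20 .016 .0143
```

```text
[ 0.5931 -0.3695  0.1008] [-0.1 -0.7 -1.8] 0.038735486869489015 51 encl ((592.0279541015625, -367.55645751953125), 19.40171241760254) fit (np.float64(0.0), np.float64(591.5), np.float64(-367.0)) mean [ 591.57297297 -366.98648649] range [ 589.75 -368.5 ] [ 593.5  -365.25] spindle 592.0 -368.1
```

Emit:
move_arm(moves=[3.5,0,-0.03,0.5,0,0,0,3.5,0,0,0.4,0,0,0,3.5,0,0,0.2,0,0,0,3.5,0,0,0,0,0,0,3.5,0,0,0,0,0,0])

```text
clock: 23.05
tool_pos: [0.5927, -0.3705, 0.0894]
orientation: [180.0, -0.0, 179.9]
force: [0.4, -0.1, -0.9]
opening: 0.0393
gripper_force: 30.0
```

Emit:
move_arm(moves=[3.5,0,0,0.05,0,0,0,3.5,0,0,0.05,0,0,0,3.5,0,0,0.05,0,0,0,3.5,0,0,0,0,0,0])

```text
clock: 23.45
tool_pos: [0.5927, -0.3704, 0.0879]
orientation: [180.0, -0.0, 179.9]
force: [0.5, 0.8, -0.8]
opening: 0.0391
gripper_force: 30.0
```

Emit:
move_arm(moves=[3.5,0,0,0.05,0,0,0,3.5,0,0,0.05,0,0,0,3.5,0,0,0.05,0,0,0,3.5,0,0,0,0,0,0])

```text
clock: 23.85
tool_pos: [0.5927, -0.3704, 0.0864]
orientation: [180.0, -0.0, 179.9]
force: [-0.8, 0.1, -0.7]
opening: 0.039
gripper_force: 30.0
```

Emit:
move_arm(moves=[3.5,-0.02,0,0.05,0,0,0,3.5,0,0,0.05,0,0,0,3.5,0,0,0.05,0,0,0,3.5,0,0,0.05,0,0,0,3.5,0,0,0,0,0,0])

```text
clock: 24.35
tool_pos: [0.5929, -0.3704, 0.0843]
orientation: [180.0, -0.0, 179.9]
force: [-0.3, -0.4, -1.0]
opening: 0.0388
gripper_force: 30.0
```

Emit:
move_arm(moves=[3.5,0,0,0.15,0,0,0,3.5,0,0,0.25,0,0,0,3.5,0,0,0.3,0,0,0,3.5,0,0,0.4,0,0,0,3.5,0,0,0.4,0,0,0,3.5,0,0,0.2,0,0,0,3.5,0,0,0.1,0,0,0,3.5,0,0,0,0,0,0])

```text
clock: 25.15
tool_pos: [0.5929, -0.3704, 0.0663]
orientation: [180.0, -0.0, 179.9]
force: [-0.1, 0.1, -0.7]
opening: 0.039
gripper_force: 30.0
```

Target TCP z is about 0.048 + 0.0143 = 0.0623, so 4 mm to go.

Emit:
move_arm(moves=[3.5,0,0,0.12,0,0,0,3.5,0,0,0.1,0,0,0,3.5,0,0,0.06,0,0,0,3.5,0,0,0,0,0,0])

```text
clock: 25.55
tool_pos: [0.5929, -0.3704, 0.0636]
orientation: [180.0, -0.0, 179.9]
force: [0.7, -0.5, -0.7]
opening: 0.0392
gripper_force: 30.0
```

Emit:
move_arm(moves=[3.5,0,0,0.03,0,0,0,3.5,0,0,0.03,0,0,0,3.5,0,0,0.02,0,0,0,3.5,0,0,0,0,0,0])

```text
clock: 25.95
tool_pos: [0.593, -0.3704, 0.0629]
orientation: [180.0, 0.0, 179.9]
force: [0.5, -0.3, -0.9]
opening: 0.0393
gripper_force: 30.0
```

Emit:
move_arm(moves=[3.5,0,0,0.03,0,0,0,3.5,0,0,0,0,0,0])

```text
clock: 26.15
tool_pos: [0.5929, -0.3704, 0.0625]
orientation: [180.0, -0.0, 179.9]
force: [-0.2, -0.4, -0.7]
opening: 0.0388
gripper_force: 30.0
```

Emit:
move_arm(moves=[3.5,0,0,0.02,0,0,0,3.5,0,0,0,0,0,0])

```text
clock: 26.35
tool_pos: [0.593, -0.3704, 0.0624]
orientation: [-180.0, 0.0, 179.9]
force: [-0.0, -0.0, -0.4]
opening: 0.0393
gripper_force: 30.0
```

Emit:
move_arm(moves=[3.5,0,0,0.02,0,0,0,3.5,0,0,0,0,0,0])

```text
clock: 26.55
tool_pos: [0.593, -0.3705, 0.0623]
orientation: [-180.0, 0.0, 179.9]
force: [0.1, 0.3, 1.6]
opening: 0.0395
gripper_force: 30.0
```

Emit:
move_arm(moves=[3.5,0,0,0.02,0,0,0,3.5,0,0,0,0,0,0])

```text
clock: 26.75
tool_pos: [0.593, -0.3705, 0.0623]
orientation: [-180.0, 0.0, 179.9]
force: [-2.1, 1.0, 3.4]
opening: 0.0391
gripper_force: 30.0
```

Contact felt at the home height. I'll release, lift and move aside to check.

Emit:
move_arm(moves=[4.1,0,0,0,0,0,0,4.6,0,0,0,0,0,0,5,0,0,0,0,0,0,5.5,0,0,0,0,0,0,5.5,0,0,-0.3,0,0,0,5.5,0,0,-1,0,0,0,5.5,0,0,-3,0,0,0,5.5,0,0,-4,0,0,0])

```text
clock: 27.55
tool_pos: [0.5919, -0.37, 0.1446]
orientation: [179.9, -0.2, 179.9]
force: [1.2, -0.0, 0.4]
opening: 0.0549
gripper_force: 0.0
```

Emit:
move_arm(moves=[5.5,0,-1,-2,0,0,0,5.5,1.5,-3.5,0,0,0,0,5.5,1.5,-4,0,0,0,0,5.5,1.5,-4,0,0,0,0,5.5,1.5,-4,0,0,0,0,5.5,1,-2,0,0,0,0,5.5,0,0,0,0,0,0])

```text
clock: 28.25
tool_pos: [0.5206, -0.5584, 0.1653]
orientation: [-180.0, -0.0, 179.7]
force: [0.6, -0.7, -0.2]
opening: 0.0549
gripper_force: 0.0
```

Run:
```python
from h import *
im,d,W=cloud("top")
for z in (.034,.048,.064,.074):
    p=W[(np.hypot(W[:,:,0]-.592,W[:,:,1]+.368)<.034)&(abs(W[:,:,2]-z)<.004)];print(z,len(p),p.mean(0).round(4),p[:,2].std().round(4),cv2.minEnclosingCircle(p[:,:2].astype(np.float32)*1000))
for a in((.531,-.262),(.439,-.06)):
    p=W[(np.hypot(W[:,:,0]-a[0],W[:,:,1]-a[1])<.02)&(W[:,:,2]>.006)];print(len(p),np.median(p,0),p.max(0))
im,d,W=cloud("side");cv2.imwrite("pics/side4.png",cv2.resize(im[180:380,220:460,::-1],None,fx=2.5,fy=2.5))
```

```text
0.034 0 [nan nan nan] nan ((0.0, 0.0), 0.0)
0.048 0 [nan nan nan] nan ((0.0, 0.0), 0.0)
0.064 0 [nan nan nan] nan ((0.0, 0.0), 0.0)
0.074 0 [nan nan nan] nan ((0.0, 0.0), 0.0)
302 [ 0.5243819  -0.2716535   0.61812986] [ 0.54060218 -0.26094572  0.63047725]
154 [ 0.43866429 -0.0600639   0.0201446 ] [ 0.4513239  -0.04621644  0.03522532]<stdin>:4: RuntimeWarning: Mean of empty slice.
  ret = um.true_divide(
  ret = _var(a, axis=axis, dtype=dtype, out=out, ddof=ddof,
  arrmean = um.true_divide(arrmean, div, out=arrmean,
  ret = ret.dtype.type(ret / rcount)
```

View pics/side4.png

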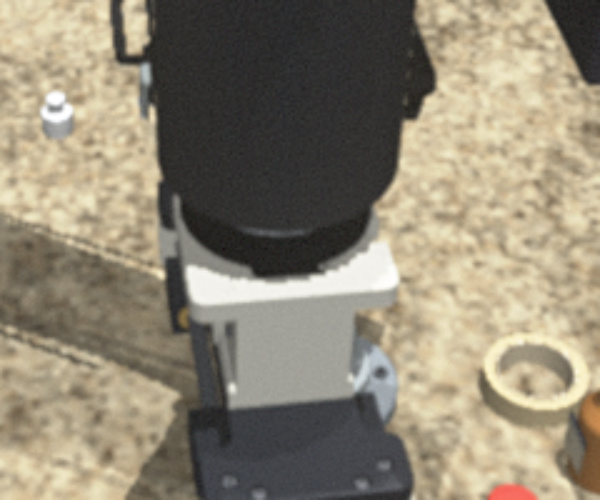

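The arm hides the stand (only the foot edge shows, at px (380,385)), so I'll move it further away.

Emit:
move_arm(moves=[5.5,3,-2,0,0,0,0,5.5,4,-2,0,0,0,0,5.5,4,-2,0,0,0,0,5.5,4,-2,0,0,0,0,5.5,4,-1,0,0,0,0,5.5,4,-1,0,0,0,0,5.5,4,0,0,0,0,0,5.5,0,0,0,0,0,0])

```text
clock: 29.15
tool_pos: [0.2492, -0.6544, 0.166]
orientation: [180.0, -0.0, 179.8]
force: [1.5, -0.2, -0.4]
opening: 0.0551
gripper_force: 0.0
```

```bash
python3 - 2>/dev/null <<'E'
from h import *
im,d,W=cloud("top")
for z in (.034,.048,.064,.074):
    p=W[(np.hypot(W[:,:,0]-.592,W[:,:,1]+.368)<.034)&(abs(W[:,:,2]-z)<.004)];print(z,len(p),p.mean(0).round(4),p[:,2].std().round(4),cv2.minEnclosingCircle(p[:,:2].astype(np.float32)*1000))
for a in((.531,-.262),(.439,-.06)):
    p=W[(np.hypot(W[:,:,0]-a[0],W[:,:,1]-a[1])<.02)&(W[:,:,2]>.006)];print(len(p),np.median(p,0),p.max(0))
im,d,W=cloud("side");cv2.imwrite("pics/side5.png",cv2.resize(im[180:380,220:460,::-1],None,fx=2.5,fy=2.5))
E
```

```text
0.034 179 [ 0.5843 -0.3589  0.034 ] 0.0016 ((592.7675170898438, -367.95782470703125), 29.839120864868164)
0.048 164 [ 0.5847 -0.3614  0.0478] 0.0016 ((591.8670654296875, -367.82568359375), 24.739742279052734)
0.064 242 [ 0.5911 -0.3674  0.0639] 0.0016 ((591.9033813476562, -368.267578125), 20.12008285522461)
0.074 95 [ 0.5915 -0.3678  0.0736] 0.0016 ((591.6411743164062, -367.94976806640625), 10.252457618713379)
100 [ 0.53120861 -0.26169856  0.01657986] [ 0.54321444 -0.25286613  0.03088413]
152 [ 0.43874088 -0.06004994  0.01981032] [ 0.45125612 -0.04591013  0.03611592]
```

View pics/side5.png

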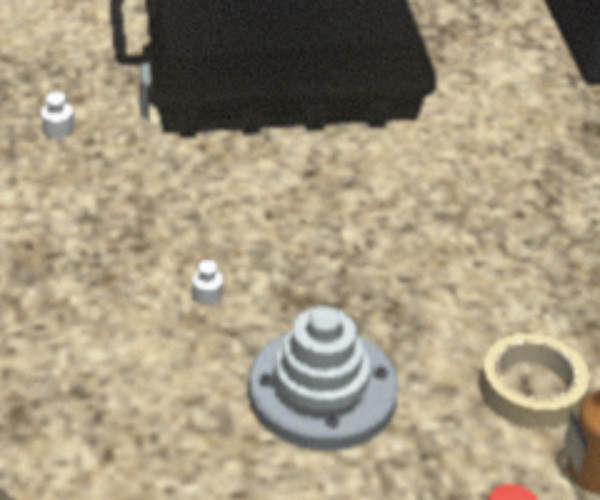

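The three rings sit stacked in size order on the spindle at px (322,360), with top faces at 34, 48 and 64 mm. The weights are where they started.

```bash
python3 -c "
from plant import ctrl
print(ctrl.close_job())"
```

```text
the job is handed in; nothing more can be done
None
```

All three rings are threaded on the spindle in size order, flat and fully home (tops measured at 34, 48 and 64 mm); the weights were not moved, and the job was handed in at about 29 s.

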